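Free the stuck slide of a seed filler with a mallet

ROBOT

A 7-joint arm with a two-finger parallel gripper is mounted at the origin on the work surface. World frame = base frame: x ahead of the robot, y to its left, z up, the work surface at z = 0. Lengths are in m, angles in rad, forces in N, time in s.
With the tool pointing down it reaches from about 0.4 to 0.85 m from the base axis. Payload 10.4 kg.
Tool frame: the origin (TCP) lies midway between the tips of the shut fingers; the grasp point (between the pads) lies 19 mm behind it; z points along the fingers, y is the direction in which the jaws open and shut (so a half turn about z gives the same grasp; the last joint's range is limited). The gripper opens to 87 mm and grips with 3 to 60 N. Pads are 19 mm wide; open, the fingers measure 117 mm over their backs; the gripper's body (75 mm by 190 mm) begins 51 mm behind the grasp point.
Start: joints at [-1.255, 0.332, -0.065, 1.46, 0.022, 1.35, -0.088], TCP at [0.208, 0.59, 0.2] pointing down, gripper open.
Joint ranges: [-2.6, 2.6], [-0.5, 2.12], [-1.47, 1.34], [0.16, 2.42], [-1.27, 4.41], [0.06, 2.06], [-2.6, 2.6]. Speed limits (rad/s): [2.22, 2.22, 2.79, 2.79, 3.14, 3.14, 3.14].

INTERFACE

Orientations are given as a rotation vector (axis times angle).
In Python, from plant import r gives the robot as it stands.
- The arm moves only by the tool play_rows, never from a script. Its argument "rows" is a list of rows, each an object of numbers: "x", "y", "z": the shift along the world's x, y, z in cm; "wx", "wy", "wz": the turn, a rotation vector about the world's x, y, z in degrees; "fingers": the gripper command: -1 is shut, 1 is fully open, values between are in proportion. A call has exactly 10 rows; each row shifts and turns the commanded pose from where the row before left it; what a row does not reach is not made up. A row lasts 1/8 s, in which the tool goes at most 62.5 mm and 10.7 degrees, less where a joint would pass 70% of its speed; a pose out of reach is approached as far as the arm can. A call with a gripper value outside its range is refused whole. The fingers move at their own pace and stop on an object; "force" is the grip in N (left out, the last holds). Time passes only in rows, so rows that do not move let the fingers close, or fill a call up. It gives the time, the measured TCP pose, the force and the opening at its end, in the units of the state.
- r.get_state(): the state, without advancing time (a new reading comes with each control period).
- r.grab_frame(name): name is "side" or "top" or "wrist"; returns a dict with "image" (420x560x3 uint8, red, green, blue), "K" (3x3 intrinsics, pixels), "extrinsics" (4x4, takes a point from world to camera coordinates). Camera axes: x right, y up, looking along -z (the intrinsics and any distortion apply to the point x, -y, -z); pixel columns grow to the right and rows downward; lengths in m; the calibration is good to about 2 mm. The wrist camera is an equidistant fisheye: a pixel r from the principal point sees the ray r / f radians off the axis. A picture is of the moment at which its call begins. There is no depth.
- r.close_job(): hands the job in, once; it reports no verdict.
The state is a dict: "t": time; "joints": joint angles; "qvel": joint speeds; "effort": joint torques, N m; "position": TCP position; "tcp_rot": TCP orientation; "force": force on the tool from outside, world axes, zero at the start; "torque": the same for the moment, N m; "grip_width": opening from 0.0 (shut) to 1.0 (fully open).
Only numpy, scipy, OpenCV 4.12 (cv2) and the standard library are available. Lean on these libraries where they do the work, as an engineer would, in place of code of your own. Each camera call takes 0.05 s, during which the arm holds its last target. There are 200 camera calls.

TASK

The metering slide of the seed filler is stuck all the way in. Using the wooden mallet, walk it forward with light taps on the backs of its two lugs, alternating left and right and never letting one lug get more than 2 cm ahead of the other, until both lugs have come about 3.5 cm forward. Then stand the mallet upright on the counter again, on its head, and let go; do not touch the filler with the gripper.

Things in the scene. Friction and masses are not known exactly. Their poses are not given: they have to be found in the camera images.
- mallet: Wooden mallet, 0.3 kg, standing on its head, handle up (the dark turned stamp with a round foot is not it). Head 90 (x) by 50 (y) by 60 mm high; striking faces at +x and -x, either will do. Square handle 24 by 24 mm, sides parallel to the head's, from 60 to 145 mm above the underside. Origin: centre of the head's underside; z up along the handle.
- filler: Grey seed filler fixed to the counter. x: forward, the way the slide must go, roughly away from the robot; y: left; z: up. Origin on the counter under the middle of the slide's aluminium crossbar when stuck. Housing x -30 to 120, y -40 to 40 mm, 123 mm high; steel hopper on it to 177 mm. The crossbar sticks out on both sides, with an upright lug at each end.
- lug_left (a point): Centre of the back face (the one to tap, facing the filler's -x) of the left lug, a plate 14 mm thick, 44 wide, 50 high, 50 to 100 mm above the counter. When stuck: x -7, y 95, z 75 mm in the filler's frame. Pushed with about 6 N it moves forward while the other lug stays as a pivot; it stays where it is left; hard stop 40 mm forward. x axis: the slide's forward.
- lug_right (a point): The same point on the right lug, alike in size and behaviour. When stuck: x -7, y -95, z 75 mm in the filler's frame. Both lugs start stuck.

How it is judged:
By the outcome, as a careful person would: the job done as asked, in the order asked, and still so for the second after the job is handed in, with the robot touching nothing.
It also fails if it takes over 64 s, if anything falls off the work surface, if the arm or the gripper's body presses on something with over 40 N, if the wrist force passes 120 N, or if a joint passes its speed limit or range.

## Working session

There is one attempt and no reset: what is moved stays moved. The work goes in short steps, Python scripts to look and compute and a tool call to move; the robot and the scene stay as the last step left them, time stands still between calls to the robot, and variables do not carry over. Pictures are saved under pics/ and viewed, about 8 in all and at most 12, crops included, and the job is handed in when it is done.

Besides the shell and the picture viewer there is one more tool, called after "Call:" in YAML: its name, and indented under it one key for each argument. play_rows: Moves the arm, as the interface text tells. Its arguments: {"type":"object","properties":{"rows":{"type":"array"},"force":{"type":"number"}},"required":["rows"]}

```bash
mkdir -p pics; cat > h.py <<'E'
import sys; sys.path.insert(0,'.')
import numpy as np, cv2
from plant import r
def grab(name,fn):
    f=r.grab_frame(name); cv2.imwrite(f'pics/{fn}.png',f['image'][:,:,::-1]); np.savez(f'pics/{fn}.npz',K=f['K'],E=f['extrinsics']); return f
def ray(fn,u,v):
    d=np.load(f'pics/{fn}.npz');K,E=d['K'],d['E']
    p=np.array([(u-K[0,2])/K[0,0],-(v-K[1,2])/K[1,1],-1.0]);R=E[:3,:3];o=-R.T@E[:3,3]
    return o,R.T@p
def atz(fn,u,v,z):
    o,d=ray(fn,u,v);return o+d*(z-o[2])/d[2]
def proj(fn,P):
    d=np.load(f'pics/{fn}.npz');K,E=d['K'],d['E'];P=np.atleast_2d(P)
    c=P@E[:3,:3].T+E[:3,3];c=c*[1,-1,-1];return np.c_[K[0,0]*c[:,0]/c[:,2]+K[0,2],K[1,1]*c[:,1]/c[:,2]+K[1,2]]
E
python3 - <<'E'
from h import *
a=grab('top','t0');b=grab('side','s0')
for f in(a,b):print(f['K'].round(1).tolist(),f['extrinsics'].round(3).tolist())
print(r.get_state())
E
```

```text
[[471.7, 0.0, 277.7], [0.0, 471.7, 202.5], [0.0, 0.0, 1.0]] [[0.12, -0.993, 0.002, -0.021], [0.972, 0.118, 0.205, -0.535], [-0.204, -0.023, 0.979, -1.002], [0.0, 0.0, 0.0, 1.0]]
[[506.4, 0.0, 277.8], [0.0, 506.4, 202.5], [0.0, 0.0, 1.0]] [[0.993, -0.117, -0.018, -0.532], [0.089, 0.643, 0.761, -0.134], [-0.077, -0.757, 0.649, -0.958], [0.0, 0.0, 0.0, 1.0]]
{'t': 0.1, 'joints': array([-1.25460817,  0.33280989, -0.0647102 ,  1.46085353,  0.0215911 ,
        1.34992958, -0.08847915]), 'qvel': array([ 0.00081495, -0.00210745, -0.00023806, -0.00235212,  0.00062468,
        0.00112699,  0.00102193]), 'effort': array([ 1.80482577e-03, -6.24541140e+01,  2.50710704e-02, -3.90714240e+01,
       -6.13301480e-02,  3.66797217e-02,  6.29068177e-05]), 'position': array([0.20758351, 0.589111  , 0.19943461]), 'tcp_rot': array([-5.29522818e-01, -3.09646938e+00,  2.03221720e-03]), 'force': array([0.10296744, 0.5631988 , 0.13143014]), 'torque': array([ 0.0419013 , -0.01095633,  0.04640932]), 'grip_width': 1.0013121523295327}
```

View pics/t0.png

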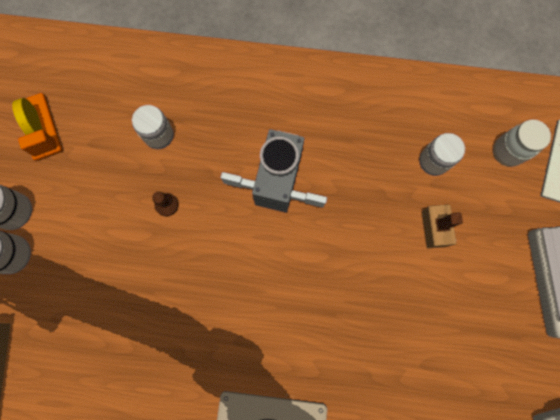

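View pics/s0.png

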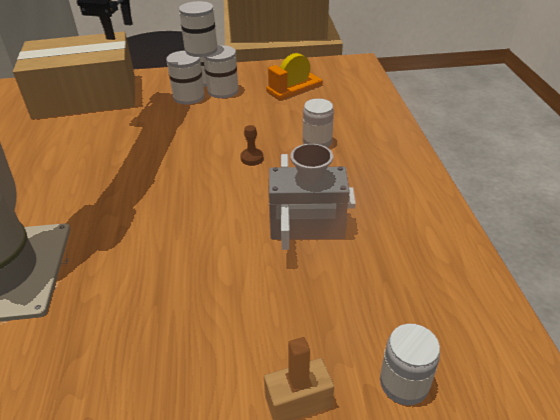

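The top view shows the mallet at about (441,226) and the filler lugs at about (231,181) and (316,199). The side view shows the mallet at (298,380) and the filler at (308,200). I'll make a zoomed composite to pick corners from.

```bash
python3 - <<'E'
import cv2,numpy as np
t=cv2.imread('pics/t0.png');s=cv2.imread('pics/s0.png')
def c(i,x,y,w,h,k):
    o=cv2.resize(i[y:y+h,x:x+w],(w*k,h*k),interpolation=cv2.INTER_CUBIC)
    for a in range(0,w,10):cv2.putText(o,str(x+a),(a*k,8),0,.3,(255,255,255),1) if a%20==0 else 0;cv2.line(o,(a*k,10),(a*k,14),(255,255,255))
    for a in range(0,h,10):cv2.putText(o,str(y+a),(0,a*k+4),0,.3,(255,255,255),1)
    return o
A=c(t,215,120,115,100,4)[:300] if 0 else c(t,215,125,115,95,3)
B=c(t,415,195,55,60,5)
C=c(s,255,140,110,115,2.0.__int__()+1)
D=c(s,255,330,90,90,3)
W=np.zeros((660,640,3),np.uint8)
W[:A.shape[0],:A.shape[1]]=A;W[:B.shape[0],350:350+B.shape[1]]=B
W[305:305+C.shape[0],:C.shape[1]]=C;W[305:305+D.shape[0],340:340+D.shape[1]]=D
cv2.imwrite('pics/c0.png',W[:600+50][:])
E
python3 -c "
import cv2;i=cv2.imread('pics/c0.png');print(i.shape);cv2.imwrite('pics/c0.png',cv2.resize(i,None,fx=.9,fy=.9) if i.shape[0]>666 else i[:600] if 0 else cv2.resize(i,(591,600)))"
```

```text
(650, 640, 3)
```

View pics/c0.png

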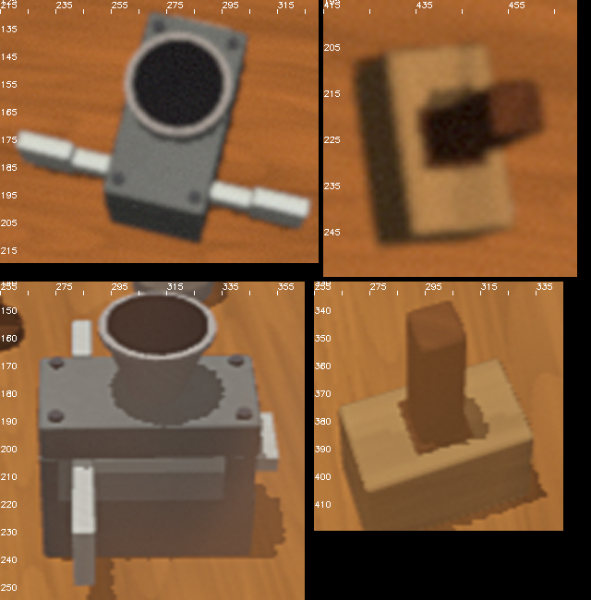

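```bash
cat > fit.py <<'E'
from h import *
from scipy.optimize import least_squares
A=lambda X,Y:(215+X/2.77,125+Y/2.77)
B=lambda X,Y:(415+(X-323)/4.615,195+Y/4.615)
D=lambda X,Y:(255+(X-314)/2.77,330+(Y-281.6)/2.77)
C=lambda X,Y:(255+X/2.77,140+(Y-281.6)/2.77)
def fit(obs,x0):
    def res(p,raw=False):
        c,s=np.cos(p[2]),np.sin(p[2]);o=[]
        for fn,P,uv in obs:
            P=np.array(P)/1e3;W=[p[0]+c*P[0]-s*P[1],p[1]+s*P[0]+c*P[1],P[2]]
            o.append(proj(fn,W)[0]-np.array(uv))
        o=np.array(o); return o if raw else o.ravel()
    q=least_squares(res,x0,loss='soft_l1');print(q.x,np.degrees(q.x[2]));print(res(q.x,True).round(1).tolist());return q.x
f=[('t0',(120,40,123),A(151,13)),('t0',(120,-40,123),A(246,35)),('t0',(-30,40,123),A(105,190)),('t0',(-30,-40,123),A(204,215)),
('t0',(7,117,100),A(20,131)),('t0',(7,73,100),A(74,147)),('t0',(7,-73,100),A(256,188)),('t0',(7,-117,100),A(310,203)),
('s0',(-30,40,123),C(41,357)),('s0',(-30,-40,123),C(40,427)),('s0',(120,-40,123),C(258,428)),
('s0',(-7,-73,100),C(73,467)),('s0',(7,-73,100),C(94,467)),('s0',(-7,-117,100),C(73,533)),('s0',(7,-117,100),C(95,533))]
g=atz('t0',*A(180,100),.123);print('g',g)
fit(f,[g[0],g[1],0.])
hw=12
m0=atz('t0',443,225,.06);print(m0)
m=[]
# head: long axis (90) near world x or y? 
T=[B(390,50),B(487,45),B(514,225),B(412,235)];S=[D(340,408),D(500,360),D(532,438),D(370,490)]
for t in T:print(atz('t0',*t,.06).round(4))
for t in S:print('s',atz('s0',*t,.06).round(4))
for t in [B(490,88),B(537,80),B(544,125),B(496,135)]:print('h',atz('t0',*t,.145).round(4))
for t in [D(407,315),D(450,301),D(465,333),D(413,348)]:print('hs',atz('s0',*t,.145).round(4))
E
python3 fit.py
```

```text
g [0.61024259 0.04764856 0.123     ]
[ 0.55666793  0.05450484 -0.11566581] -6.627162924135243
[[-0.7, -1.2], [1.0, -1.0], [-1.0, 0.4], [0.3, 0.1], [0.1, -0.1], [0.2, -1.3], [0.1, -0.8], [0.5, -1.5], [-1.3, -0.4], [-1.5, 0.1], [1.4, -1.4], [-0.6, 6.8], [-0.5, 6.7], [-0.5, -0.4], [-0.4, -0.5]]
[ 0.52654403 -0.32603406  0.06      ]
[ 0.5663 -0.2941  0.06  ]
[ 0.5744 -0.3405  0.06  ]
[ 0.4884 -0.3572  0.06  ]
[ 0.4778 -0.3093  0.06  ]
s [ 0.4813 -0.3126  0.06  ]
s [ 0.5676 -0.2956  0.06  ]
s [ 0.5754 -0.3414  0.06  ]
s [ 0.4915 -0.3583  0.06  ]
h [ 0.534  -0.3131  0.145 ]
h [ 0.5401 -0.3336  0.145 ]
h [ 0.5202 -0.3375  0.145 ]
h [ 0.5132 -0.3167  0.145 ]
hs [ 0.5154 -0.3191  0.145 ]
hs [ 0.5367 -0.314   0.145 ]
hs [ 0.5409 -0.3323  0.145 ]
hs [ 0.5158 -0.3371  0.145 ]
```

Top and side fits agree to about 1 px, apart from two lug corners that the housing hides. The mallet is at (0.5275, -0.326) with yaw 10.8°. The filler is at (0.5565, 0.0545) with yaw -6.6°. Next I move toward the mallet.

Call:
play_rows:
  rows:
    - {"z":6,"fingers":1}
    - {"x":2.7,"y":-4.3,"wz":-3}
    - {"x":2.7,"y":-4.3,"wz":-3}
    - {"x":2.7,"y":-4.3,"wz":-3}
    - {"x":2.7,"y":-4.3,"wz":-3}
    - {"x":2.7,"y":-4.3,"wz":-3}
    - {"x":2.7,"y":-4.3,"wz":-3}
    - {"x":2.7,"y":-4.3,"wz":-3}
    - {"x":2.7,"y":-4.3,"wz":-3}
    - {"x":2.7,"y":-4.3,"wz":-3}

```text
$.rows[0]: bad value
```

Call:
play_rows:
  rows:
    - {"x":0.8,"y":-5.3,"wz":-3.6}
    - {"x":0.8,"y":-5.3,"wz":-3.6}
    - {"x":0.8,"y":-5.3,"wz":-3.6}
    - {"x":0.8,"y":-5.3,"wz":-3.6}
    - {"x":0.8,"y":-5.3,"wz":-3.6}
    - {"x":0.8,"y":-5.3,"wz":-3.6}
    - {"x":0.8,"y":-5.3,"wz":-3.6}
    - {"x":0.8,"y":-5.3,"wz":-3.6}
    - {"x":0.8,"y":-5.3,"wz":-3.6}
    - {}

```text
$.rows[0]: bad value
```

Call:
play_rows:
  rows:
    - {"x":0,"y":0,"z":6,"wx":0,"wy":0,"wz":0,"fingers":1}
    - {"x":2.7,"y":-4.3,"z":0,"wx":0,"wy":0,"wz":-3,"fingers":1}
    - {"x":2.7,"y":-4.3,"z":0,"wx":0,"wy":0,"wz":-3,"fingers":1}
    - {"x":2.7,"y":-4.3,"z":0,"wx":0,"wy":0,"wz":-3,"fingers":1}
    - {"x":2.7,"y":-4.3,"z":0,"wx":0,"wy":0,"wz":-3,"fingers":1}
    - {"x":2.7,"y":-4.3,"z":0,"wx":0,"wy":0,"wz":-3,"fingers":1}
    - {"x":2.7,"y":-4.3,"z":0,"wx":0,"wy":0,"wz":-3,"fingers":1}
    - {"x":2.7,"y":-4.3,"z":0,"wx":0,"wy":0,"wz":-3,"fingers":1}
    - {"x":2.7,"y":-4.3,"z":0,"wx":0,"wy":0,"wz":-3,"fingers":1}
    - {"x":2.7,"y":-4.3,"z":0,"wx":0,"wy":0,"wz":-3,"fingers":1}

```text
t: 1.35
position: [0.4512, 0.2009, 0.26]
tcp_rot: [-1.24, -2.886, 0.0]
force: [1.0, 0.6, 1.0]
grip_width: 1.0
```

Call:
play_rows:
  rows:
    - {"x":0.8,"y":-5.8,"z":0,"wx":0,"wy":0,"wz":-3.7,"fingers":1}
    - {"x":0.8,"y":-5.8,"z":0,"wx":0,"wy":0,"wz":-3.7,"fingers":1}
    - {"x":0.8,"y":-5.8,"z":0,"wx":0,"wy":0,"wz":-3.7,"fingers":1}
    - {"x":0.8,"y":-5.8,"z":0,"wx":0,"wy":0,"wz":-3.7,"fingers":1}
    - {"x":0.8,"y":-5.8,"z":0,"wx":0,"wy":0,"wz":-3.7,"fingers":1}
    - {"x":0.8,"y":-5.8,"z":0,"wx":0,"wy":0,"wz":-3.7,"fingers":1}
    - {"x":0.8,"y":-5.8,"z":0,"wx":0,"wy":0,"wz":-3.7,"fingers":1}
    - {"x":0.8,"y":-5.8,"z":0,"wx":0,"wy":0,"wz":-3.7,"fingers":1}
    - {"x":1.2,"y":-6.1,"z":0,"wx":0,"wy":0,"wz":-3.1,"fingers":1}
    - {"x":0,"y":-0.2,"z":0,"wx":0,"wy":0,"wz":0,"fingers":1}

```text
t: 2.6
position: [0.5248, -0.3294, 0.2584]
tcp_rot: [-2.009, -2.413, 0.007]
force: [0.1, -0.2, -1.0]
grip_width: 1.002
```

Call:
play_rows:
  rows:
    - {"x":0,"y":0,"z":0,"wx":0,"wy":0,"wz":0,"fingers":1}
    - {"x":0,"y":0,"z":0,"wx":0,"wy":0,"wz":0,"fingers":1}
    - {"x":0,"y":0,"z":-3,"wx":0,"wy":0,"wz":0,"fingers":1}
    - {"x":0,"y":0,"z":-3,"wx":0,"wy":0,"wz":0,"fingers":1}
    - {"x":0,"y":0,"z":-3,"wx":0,"wy":0,"wz":0,"fingers":1}
    - {"x":0,"y":0,"z":-3,"wx":0,"wy":0,"wz":0,"fingers":1}
    - {"x":0,"y":0,"z":-2,"wx":0,"wy":0,"wz":0,"fingers":1}
    - {"x":0,"y":0,"z":-2,"wx":0,"wy":0,"wz":0,"fingers":1}
    - {"x":0,"y":0,"z":-1.8,"wx":0,"wy":0,"wz":0,"fingers":1}
    - {"x":0,"y":0,"z":0,"wx":0,"wy":0,"wz":0,"fingers":1}

```text
t: 3.85
position: [0.5261, -0.324, 0.0809]
tcp_rot: [-1.999, -2.421, 0.001]
force: [0.7, 0.3, -0.2]
grip_width: 1.003
```

Call:
play_rows:
  force: 55
  rows:
    - {"x":0,"y":0,"z":0,"wx":0,"wy":0,"wz":0,"fingers":-1}
    - {"x":0,"y":0,"z":0,"wx":0,"wy":0,"wz":0,"fingers":-1}
    - {"x":0,"y":0,"z":0,"wx":0,"wy":0,"wz":0,"fingers":-1}
    - {"x":0,"y":0,"z":0,"wx":0,"wy":0,"wz":0,"fingers":-1}
    - {"x":0,"y":0,"z":0,"wx":0,"wy":0,"wz":0,"fingers":-1}
    - {"x":0,"y":0,"z":0,"wx":0,"wy":0,"wz":0,"fingers":-1}
    - {"x":0,"y":0,"z":0,"wx":0,"wy":0,"wz":0,"fingers":-1}
    - {"x":0,"y":0,"z":0,"wx":0,"wy":0,"wz":0,"fingers":-1}
    - {"x":0,"y":0,"z":0,"wx":0,"wy":0,"wz":0,"fingers":-1}
    - {"x":0,"y":0,"z":0,"wx":0,"wy":0,"wz":0,"fingers":-1}

```text
t: 5.1
position: [0.5267, -0.3244, 0.0821]
tcp_rot: [-2.001, -2.422, -0.0]
force: [0.3, -0.4, -2.0]
grip_width: 0.275
```

```bash
cat > tgt.py <<'E'
import numpy as np
c,s=np.cos(-.1157),np.sin(-.1157)
for n,x,y in [('R approach',-80,-100),('R touch',-52,-100),('L touch',-52,100),('L approach',-80,100),('+1cm fwd',None,None)]:
    if x is None: print(n,10*c,10*s);continue
    print(n,(.5566+(c*x-s*y)/1e3).round(4),(.0545+(s*x+c*y)/1e3).round(4))
E
python3 tgt.py; python3 -c "
from h import *
print(r.get_state()['position'],r.get_state()['grip_width'])"
```

```text
R approach 0.4656 -0.0356
R touch 0.4934 -0.0388
L touch 0.5165 0.1598
L approach 0.4887 0.1631
+1cm fwd 9.933142182571878 -1.1544203657295717
[ 0.52669537 -0.32443638  0.08208771] 0.27548032613767415
```

Call:
play_rows:
  rows:
    - {"x":0,"y":0,"z":1.9,"wx":0,"wy":0,"wz":0,"fingers":-1}
    - {"x":0,"y":0,"z":1.9,"wx":0,"wy":0,"wz":0,"fingers":-1}
    - {"x":-0.9,"y":4.2,"z":0,"wx":0,"wy":0,"wz":-2.5,"fingers":-1}
    - {"x":-0.9,"y":4.2,"z":0,"wx":0,"wy":0,"wz":-2.5,"fingers":-1}
    - {"x":-0.9,"y":4.2,"z":0,"wx":0,"wy":0,"wz":-2.5,"fingers":-1}
    - {"x":-0.9,"y":4.2,"z":0,"wx":0,"wy":0,"wz":-2.5,"fingers":-1}
    - {"x":-0.9,"y":4.2,"z":0,"wx":0,"wy":0,"wz":-2.5,"fingers":-1}
    - {"x":-0.9,"y":4.2,"z":0,"wx":0,"wy":0,"wz":-2.5,"fingers":-1}
    - {"x":-0.8,"y":3.8,"z":0,"wx":0,"wy":0,"wz":-2.5,"fingers":-1}
    - {"x":0,"y":0,"z":0,"wx":0,"wy":0,"wz":0,"fingers":-1}

```text
t: 6.35
position: [0.4649, -0.0318, 0.1214]
tcp_rot: [-2.341, -2.094, -0.004]
force: [-0.5, -0.4, -2.0]
grip_width: 0.267
```

```bash
python3 - <<'E'
from h import *
t=grab('top','t1')['image'];s=grab('side','s1')['image']
k=4
a=cv2.resize(t[120:270,200:340],None,fx=2.8,fy=2.8,interpolation=2);b=cv2.resize(s[120:270,200:340],None,fx=2.8,fy=2.8,interpolation=2)
cv2.imwrite('pics/c1.png',np.hstack([a,b])[:,:,::-1])
print(r.get_state()['position'],r.get_state()['tcp_rot'])
E
```

```text
[ 0.46521531 -0.03483886  0.12121628] [2.34506874 2.08969637 0.00254787]
```

View pics/c1.png

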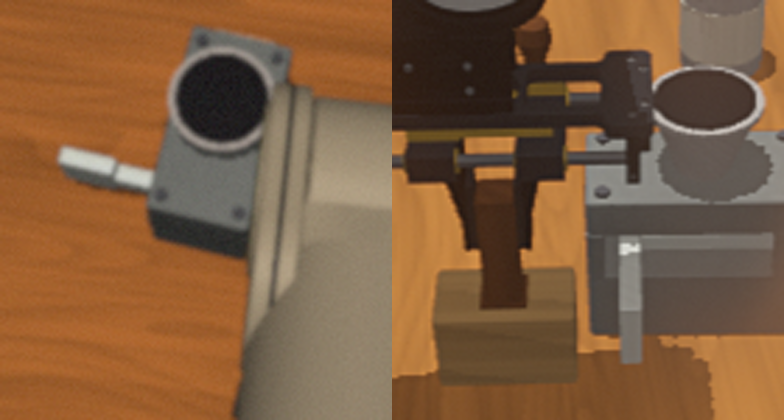

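Call:
play_rows:
  rows:
    - {"x":1,"y":-0.1,"z":0,"wx":0,"wy":0,"wz":0,"fingers":-1}
    - {"x":1,"y":-0.1,"z":0,"wx":0,"wy":0,"wz":0,"fingers":-1}
    - {"x":0.5,"y":-0.1,"z":0,"wx":0,"wy":0,"wz":0,"fingers":-1}
    - {"x":0.3,"y":0,"z":0,"wx":0,"wy":0,"wz":0,"fingers":-1}
    - {"x":0.3,"y":-0.1,"z":0,"wx":0,"wy":0,"wz":0,"fingers":-1}
    - {"x":0.3,"y":0,"z":0,"wx":0,"wy":0,"wz":0,"fingers":-1}
    - {"x":0.3,"y":-0.1,"z":0,"wx":0,"wy":0,"wz":0,"fingers":-1}
    - {"x":0.3,"y":0,"z":0,"wx":0,"wy":0,"wz":0,"fingers":-1}
    - {"x":0,"y":0,"z":0,"wx":0,"wy":0,"wz":0,"fingers":-1}
    - {"x":0,"y":0,"z":0,"wx":0,"wy":0,"wz":0,"fingers":-1}

```text
t: 7.7
position: [0.5036, -0.0396, 0.1198]
tcp_rot: [-2.344, -2.089, 0.003]
force: [-5.1, -0.1, -1.6]
grip_width: 0.275
```

```bash
python3 - <<'E'
from h import *
s=grab('side','s2')['image']
a=cv2.resize(s[120:270,200:360],None,fx=4,fy=4,interpolation=2)
cv2.imwrite('pics/c2.png',a[:,:,::-1])
st=r.get_state();print(st['position'],st['force'],st['torque'])
c,s=np.cos(-.1157),np.sin(-.1157)
for fwd in (0,10,12,15):
    print(fwd,[(200+0,120) and ((proj('s2',[.5566+(c*x-s*y)/1e3,.0545+(s*x+c*y)/1e3,.1])[0]-[200,120])*4).round().tolist() for x,y in [(-7+fwd,-117),(7+fwd,-117)]])
E
```

```text
[ 0.50354581 -0.03958924  0.11976767] [-5.18141618  0.18017826 -1.43823992] [-0.09694469  1.46680512  0.08156893]
0 [[323.0, 442.0], [355.0, 441.0]]
10 [[346.0, 441.0], [378.0, 441.0]]
12 [[351.0, 441.0], [383.0, 441.0]]
15 [[358.0, 441.0], [389.0, 441.0]]
```

View pics/c2.png

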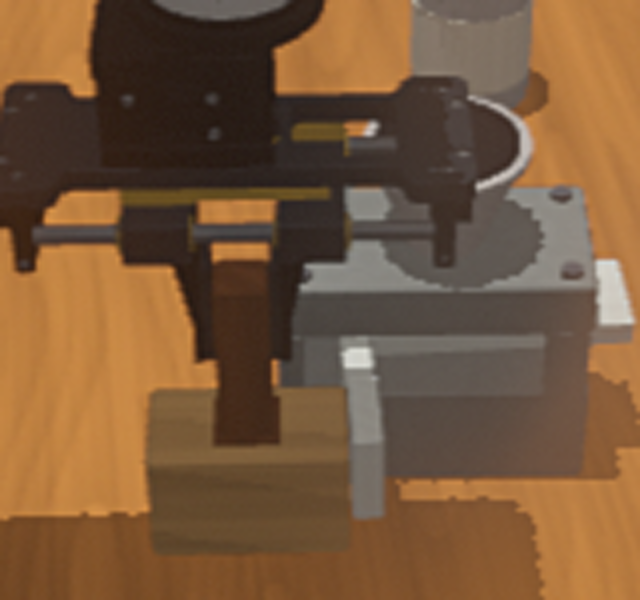

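The right lug's back corner is now at about (350,440) in the crop, which matches roughly 11 mm forward. The mallet is still upright in the grip. I'll back off and go round behind the housing to the left lug.

Call:
play_rows:
  rows:
    - {"x":-1.6,"y":0.2,"z":0,"wx":0,"wy":0,"wz":0,"fingers":-1}
    - {"x":-1.6,"y":0.2,"z":0,"wx":0,"wy":0,"wz":0,"fingers":-1}
    - {"x":-1.7,"y":0.2,"z":0,"wx":0,"wy":0,"wz":0,"fingers":-1}
    - {"x":0.5,"y":4,"z":0,"wx":0,"wy":0,"wz":0,"fingers":-1}
    - {"x":0.5,"y":4,"z":0,"wx":0,"wy":0,"wz":0,"fingers":-1}
    - {"x":0.5,"y":4,"z":0,"wx":0,"wy":0,"wz":0,"fingers":-1}
    - {"x":0.4,"y":4,"z":0,"wx":0,"wy":0,"wz":0,"fingers":-1}
    - {"x":0.4,"y":3.8,"z":0,"wx":0,"wy":0,"wz":0,"fingers":-1}
    - {"x":0,"y":0,"z":0,"wx":0,"wy":0,"wz":0,"fingers":-1}
    - {"x":0,"y":0,"z":0,"wx":0,"wy":0,"wz":0,"fingers":-1}

```text
t: 9.0
position: [0.4788, 0.1638, 0.1201]
tcp_rot: [2.346, 2.089, -0.0]
force: [0.0, 0.7, -2.3]
grip_width: 0.268
```

Call:
play_rows:
  rows:
    - {"x":1.2,"y":-0.1,"z":0,"wx":0,"wy":0,"wz":0,"fingers":-1}
    - {"x":1.2,"y":-0.2,"z":0,"wx":0,"wy":0,"wz":0,"fingers":-1}
    - {"x":0.9,"y":-0.1,"z":0,"wx":0,"wy":0,"wz":0,"fingers":-1}
    - {"x":0.4,"y":0,"z":0,"wx":0,"wy":0,"wz":0,"fingers":-1}
    - {"x":0.4,"y":-0.1,"z":0,"wx":0,"wy":0,"wz":0,"fingers":-1}
    - {"x":0.4,"y":0,"z":0,"wx":0,"wy":0,"wz":0,"fingers":-1}
    - {"x":0.5,"y":-0.1,"z":0,"wx":0,"wy":0,"wz":0,"fingers":-1}
    - {"x":0.5,"y":0,"z":0,"wx":0,"wy":0,"wz":0,"fingers":-1}
    - {"x":0.4,"y":-0.1,"z":0,"wx":0,"wy":0,"wz":0,"fingers":-1}
    - {"x":0,"y":0,"z":0,"wx":0,"wy":0,"wz":0,"fingers":-1}

```text
t: 10.25
position: [0.5366, 0.1575, 0.1197]
tcp_rot: [-2.345, -2.089, 0.004]
force: [-4.2, 0.1, 0.0]
grip_width: 0.271
```

```bash
python3 - <<'E'
from h import *
t=grab('top','t3')['image'];s=grab('side','s3')['image']
a=cv2.resize(t[120:270,200:340],None,fx=2.8,fy=2.8,interpolation=2);b=cv2.resize(s[120:270,200:340],None,fx=2.8,fy=2.8,interpolation=2)
cv2.imwrite('pics/c3.png',np.hstack([a,b])[:,:,::-1])
st=r.get_state();print(st['position'],st['force'],st['torque'])
E
```

```text
[0.53658181 0.15748832 0.11974478] [-5.04174929 -1.16509131 -0.29476773] [-0.26753511  1.54922566 -0.16128728]
```

View pics/c3.png

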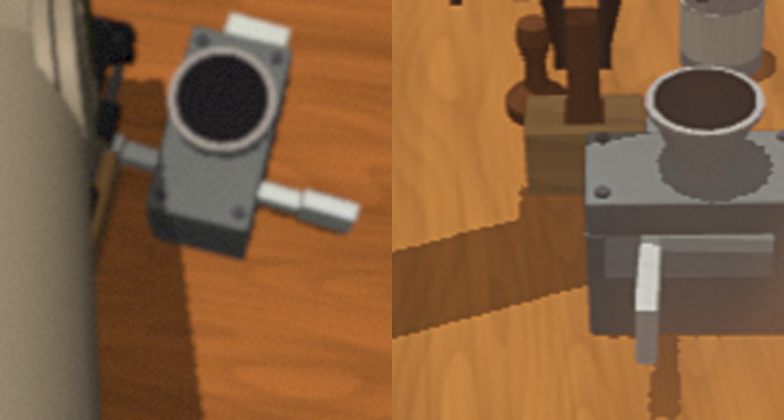

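Call:
play_rows:
  rows:
    - {"x":-2,"y":0.2,"z":0,"wx":0,"wy":0,"wz":0,"fingers":-1}
    - {"x":-2,"y":0.2,"z":0,"wx":0,"wy":0,"wz":0,"fingers":-1}
    - {"x":-1.9,"y":0.3,"z":0,"wx":0,"wy":0,"wz":0,"fingers":-1}
    - {"x":-0.5,"y":-4,"z":0,"wx":0,"wy":0,"wz":0,"fingers":-1}
    - {"x":-0.5,"y":-4,"z":0,"wx":0,"wy":0,"wz":0,"fingers":-1}
    - {"x":-0.5,"y":-4,"z":0,"wx":0,"wy":0,"wz":0,"fingers":-1}
    - {"x":-0.4,"y":-4,"z":0,"wx":0,"wy":0,"wz":0,"fingers":-1}
    - {"x":-0.4,"y":-3.8,"z":0,"wx":0,"wy":0,"wz":0,"fingers":-1}
    - {"x":0,"y":0,"z":0,"wx":0,"wy":0,"wz":0,"fingers":-1}
    - {"x":0,"y":0,"z":0,"wx":0,"wy":0,"wz":0,"fingers":-1}

```text
t: 11.6
position: [0.456, -0.033, 0.1203]
tcp_rot: [2.346, 2.09, 0.002]
force: [-0.6, 0.1, -3.1]
grip_width: 0.271
```

Call:
play_rows:
  rows:
    - {"x":1.5,"y":-0.2,"z":0,"wx":0,"wy":0,"wz":0,"fingers":-1}
    - {"x":1.5,"y":-0.2,"z":0,"wx":0,"wy":0,"wz":0,"fingers":-1}
    - {"x":1.2,"y":-0.1,"z":0,"wx":0,"wy":0,"wz":0,"fingers":-1}
    - {"x":0.4,"y":-0.1,"z":0,"wx":0,"wy":0,"wz":0,"fingers":-1}
    - {"x":0.5,"y":0,"z":0,"wx":0,"wy":0,"wz":0,"fingers":-1}
    - {"x":0.5,"y":-0.1,"z":0,"wx":0,"wy":0,"wz":0,"fingers":-1}
    - {"x":0.4,"y":0,"z":0,"wx":0,"wy":0,"wz":0,"fingers":-1}
    - {"x":0.4,"y":-0.1,"z":0,"wx":0,"wy":0,"wz":0,"fingers":-1}
    - {"x":0.4,"y":0,"z":0,"wx":0,"wy":0,"wz":0,"fingers":-1}
    - {"x":0,"y":0,"z":0,"wx":0,"wy":0,"wz":0,"fingers":-1}

```text
t: 12.85
position: [0.5225, -0.0415, 0.1197]
tcp_rot: [-2.344, -2.089, 0.003]
force: [-4.1, -1.2, -0.9]
grip_width: 0.271
```

Call:
play_rows:
  rows:
    - {"x":-2.2,"y":0.2,"z":0,"wx":0,"wy":0,"wz":0,"fingers":-1}
    - {"x":-2.2,"y":0.3,"z":0,"wx":0,"wy":0,"wz":0,"fingers":-1}
    - {"x":-2.4,"y":0.3,"z":0,"wx":0,"wy":0,"wz":0,"fingers":-1}
    - {"x":0.5,"y":4,"z":0,"wx":0,"wy":0,"wz":0,"fingers":-1}
    - {"x":0.5,"y":4,"z":0,"wx":0,"wy":0,"wz":0,"fingers":-1}
    - {"x":0.5,"y":4,"z":0,"wx":0,"wy":0,"wz":0,"fingers":-1}
    - {"x":0.4,"y":4,"z":0,"wx":0,"wy":0,"wz":0,"fingers":-1}
    - {"x":0.4,"y":3.8,"z":0,"wx":0,"wy":0,"wz":0,"fingers":-1}
    - {"x":0,"y":0,"z":0,"wx":0,"wy":0,"wz":0,"fingers":-1}
    - {"x":0,"y":0,"z":0,"wx":0,"wy":0,"wz":0,"fingers":-1}

```text
t: 14.1
position: [0.4786, 0.164, 0.1201]
tcp_rot: [2.345, 2.09, -0.0]
force: [-0.3, 0.7, -2.4]
grip_width: 0.269
```

Call:
play_rows:
  rows:
    - {"x":1.8,"y":-0.2,"z":0,"wx":0,"wy":0,"wz":0,"fingers":-1}
    - {"x":1.8,"y":-0.2,"z":0,"wx":0,"wy":0,"wz":0,"fingers":-1}
    - {"x":1.4,"y":-0.1,"z":0,"wx":0,"wy":0,"wz":0,"fingers":-1}
    - {"x":0.5,"y":-0.1,"z":0,"wx":0,"wy":0,"wz":0,"fingers":-1}
    - {"x":0.4,"y":0,"z":0,"wx":0,"wy":0,"wz":0,"fingers":-1}
    - {"x":0.4,"y":-0.1,"z":0,"wx":0,"wy":0,"wz":0,"fingers":-1}
    - {"x":0.4,"y":0,"z":0,"wx":0,"wy":0,"wz":0,"fingers":-1}
    - {"x":0.3,"y":-0.1,"z":0,"wx":0,"wy":0,"wz":0,"fingers":-1}
    - {"x":0.3,"y":0,"z":0,"wx":0,"wy":0,"wz":0,"fingers":-1}
    - {"x":0,"y":0,"z":0,"wx":0,"wy":0,"wz":0,"fingers":-1}

```text
t: 15.35
position: [0.55, 0.1559, 0.1196]
tcp_rot: [-2.345, -2.088, 0.005]
force: [-4.6, -1.8, -1.4]
grip_width: 0.27
```

Call:
play_rows:
  rows:
    - {"x":-2.5,"y":0.2,"z":0,"wx":0,"wy":0,"wz":0,"fingers":-1}
    - {"x":-2.5,"y":0.3,"z":0,"wx":0,"wy":0,"wz":0,"fingers":-1}
    - {"x":-2.3,"y":0.3,"z":0,"wx":0,"wy":0,"wz":0,"fingers":-1}
    - {"x":-0.5,"y":-4,"z":0,"wx":0,"wy":0,"wz":0,"fingers":-1}
    - {"x":-0.5,"y":-4,"z":0,"wx":0,"wy":0,"wz":0,"fingers":-1}
    - {"x":-0.5,"y":-4,"z":0,"wx":0,"wy":0,"wz":0,"fingers":-1}
    - {"x":-0.4,"y":-4,"z":0,"wx":0,"wy":0,"wz":0,"fingers":-1}
    - {"x":-0.4,"y":-3.8,"z":0,"wx":0,"wy":0,"wz":0,"fingers":-1}
    - {"x":0,"y":0,"z":0,"wx":0,"wy":0,"wz":0,"fingers":-1}
    - {"x":0,"y":0,"z":0,"wx":0,"wy":0,"wz":0,"fingers":-1}

```text
t: 16.6
position: [0.4558, -0.0328, 0.1203]
tcp_rot: [-2.345, -2.09, -0.001]
force: [0.3, 0.8, -2.9]
grip_width: 0.275
```

Call:
play_rows:
  rows:
    - {"x":2,"y":-0.2,"z":0,"wx":0,"wy":0,"wz":0,"fingers":-1}
    - {"x":2,"y":-0.2,"z":0,"wx":0,"wy":0,"wz":0,"fingers":-1}
    - {"x":1.6,"y":-0.2,"z":0,"wx":0,"wy":0,"wz":0,"fingers":-1}
    - {"x":0.5,"y":-0.1,"z":0,"wx":0,"wy":0,"wz":0,"fingers":-1}
    - {"x":0.4,"y":0,"z":0,"wx":0,"wy":0,"wz":0,"fingers":-1}
    - {"x":0.3,"y":-0.1,"z":0,"wx":0,"wy":0,"wz":0,"fingers":-1}
    - {"x":0.3,"y":0,"z":0,"wx":0,"wy":0,"wz":0,"fingers":-1}
    - {"x":0.3,"y":0,"z":0,"wx":0,"wy":0,"wz":0,"fingers":-1}
    - {"x":0,"y":0,"z":0,"wx":0,"wy":0,"wz":0,"fingers":-1}
    - {"x":0,"y":0,"z":0,"wx":0,"wy":0,"wz":0,"fingers":-1}

```text
t: 17.85
position: [0.5287, -0.0415, 0.1199]
tcp_rot: [-2.345, -2.089, 0.002]
force: [-4.6, 0.5, -0.6]
grip_width: 0.276
```

Call:
play_rows:
  rows:
    - {"x":-2.5,"y":0.2,"z":0,"wx":0,"wy":0,"wz":0,"fingers":-1}
    - {"x":-2.5,"y":0.3,"z":0,"wx":0,"wy":0,"wz":0,"fingers":-1}
    - {"x":-2.3,"y":0,"z":0,"wx":0,"wy":0,"wz":0,"fingers":-1}
    - {"x":0,"y":-5,"z":0,"wx":0,"wy":0,"wz":0,"fingers":-1}
    - {"x":0,"y":-5,"z":0,"wx":0,"wy":0,"wz":0,"fingers":-1}
    - {"x":0,"y":-5,"z":0,"wx":0,"wy":0,"wz":0,"fingers":-1}
    - {"x":0,"y":-5,"z":0,"wx":0,"wy":0,"wz":0,"fingers":-1}
    - {"x":0,"y":-3,"z":0,"wx":0,"wy":0,"wz":0,"fingers":-1}
    - {"x":0,"y":0,"z":0,"wx":0,"wy":0,"wz":0,"fingers":-1}
    - {"x":0,"y":0,"z":0,"wx":0,"wy":0,"wz":0,"fingers":-1}

```text
t: 19.1
position: [0.4569, -0.2659, 0.1201]
tcp_rot: [2.346, 2.09, 0.001]
force: [-0.0, 0.9, -2.6]
grip_width: 0.271
```

```bash
python3 - <<'E'
from h import *
t=grab('top','t4')['image'];s=grab('side','s4')['image']
k=3.5
X0,Y0=215,120
a=cv2.resize(t[Y0:230,X0:330],None,fx=k,fy=k,interpolation=2);b=cv2.resize(s[130:255,255:365],None,fx=k,fy=k,interpolation=2)
h=max(a.shape[0],b.shape[0]);a=np.pad(a,((0,h-a.shape[0]),(0,0),(0,0)));b=np.pad(b,((0,h-b.shape[0]),(0,0),(0,0)))
c,sn=np.cos(-.1157),np.sin(-.1157)
w=lambda x,y,z:[.5566+(c*x-sn*y)/1e3,.0545+(sn*x+c*y)/1e3,z/1e3]
for f in(30,35,40):
  for y in(117,73,-73,-117):
    p=((proj('t4',w(7+f,y,100))[0]-[X0,Y0]+.5)*k);cv2.circle(a:=np.ascontiguousarray(a),tuple(int(v) for v in p),1,{30:(255,0,0),35:(0,255,0),40:(0,0,255)}[f],-1)
    q=((proj('s4',w(-7+f,y,100))[0]-[255,130]+.5)*k);cv2.circle(b:=np.ascontiguousarray(b),tuple(int(v) for v in q),1,{30:(255,0,0),35:(0,255,0),40:(0,0,255)}[f],-1)
o=np.hstack([a,b])[:,:,::-1];print(o.shape);cv2.imwrite('pics/c4.png',o)
E
```

```text
(438, 787, 3)
```

View pics/c4.png

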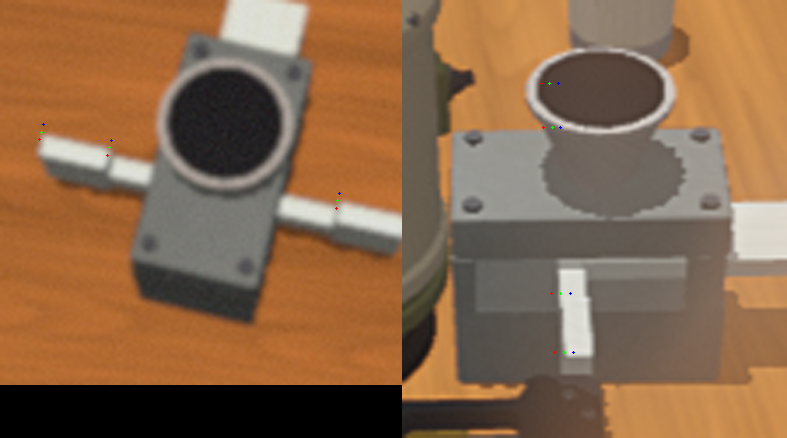

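```bash
python3 - <<'E'
from h import *
c,sn=np.cos(-.1157),np.sin(-.1157)
w=lambda x,y,z:np.array([.5566+(c*x-sn*y)/1e3,.0545+(sn*x+c*y)/1e3,z/1e3])
for n,b,y in(('t',"t4",95),('t',"t4",-95),('s',"s4",-105)):
    A=cv2.imread(f'pics/{n}0.png',0);B=cv2.imread(f'pics/{b}.png',0)
    p=proj(n+'0',w(0,y,100))[0]
    x0,y0=(p-[10,8]).round().astype(int) if n=='t' else (p-[8,8]).round().astype(int)
    T=A[y0:y0+16,x0:x0+(22 if n=='t' else 16)]
    for f in(28,):
        T4=cv2.resize(T,None,fx=8,fy=8,interpolation=2);q=proj(n+'0',w(30,y,100))[0]-p
        X0,Y0=(np.array([x0,y0])+q-10).round().astype(int)
        S=cv2.resize(B[Y0:Y0+T.shape[0]+20,X0:X0+T.shape[1]+20],None,fx=8,fy=8,interpolation=2)
        R=cv2.matchTemplate(S,T4,cv2.TM_CCOEFF_NORMED);_,m,_,l=cv2.minMaxLoc(R)
        d=np.array([X0-x0,Y0-y0])+np.array(l)/8
        J=(proj(n+'0',w(35,y,100))[0]-p)/35
        print(n,y,m,d,'fwd mm',d@J/(J@J))
E
```

```text
t 95 0.9930378198623657 [  5.25  -13.875] fwd mm 33.10673929192861
t -95 0.9847358465194702 [  5.   -15.25] fwd mm 35.550620184111516
s -105 0.990241527557373 [20.     0.875] fwd mm 35.404333371504705
```

Right is at 35.5 mm and left at 33.1 mm, by image shift against the first picture. The left lug gets one more tap of about 2 mm.

Call:
play_rows:
  rows:
    - {"x":0,"y":5.8,"z":0,"wx":0,"wy":0,"wz":0,"fingers":-1}
    - {"x":0,"y":5.8,"z":0,"wx":0,"wy":0,"wz":0,"fingers":-1}
    - {"x":0,"y":5.8,"z":0,"wx":0,"wy":0,"wz":0,"fingers":-1}
    - {"x":0,"y":5.8,"z":0,"wx":0,"wy":0,"wz":0,"fingers":-1}
    - {"x":0.5,"y":5,"z":0,"wx":0,"wy":0,"wz":0,"fingers":-1}
    - {"x":0.5,"y":5,"z":0,"wx":0,"wy":0,"wz":0,"fingers":-1}
    - {"x":0.6,"y":5,"z":0,"wx":0,"wy":0,"wz":0,"fingers":-1}
    - {"x":0.6,"y":4.8,"z":0,"wx":0,"wy":0,"wz":0,"fingers":-1}
    - {"x":0,"y":0,"z":0,"wx":0,"wy":0,"wz":0,"fingers":-1}
    - {"x":0,"y":0,"z":0,"wx":0,"wy":0,"wz":0,"fingers":-1}

```text
t: 20.45
position: [0.4783, 0.1635, 0.1202]
tcp_rot: [2.345, 2.091, -0.0]
force: [-0.2, -0.4, -2.5]
grip_width: 0.274
```

Call:
play_rows:
  rows:
    - {"x":2.1,"y":-0.2,"z":0,"wx":0,"wy":0,"wz":0,"fingers":-1}
    - {"x":2.1,"y":-0.2,"z":0,"wx":0,"wy":0,"wz":0,"fingers":-1}
    - {"x":1.8,"y":-0.2,"z":0,"wx":0,"wy":0,"wz":0,"fingers":-1}
    - {"x":0.5,"y":-0.1,"z":0,"wx":0,"wy":0,"wz":0,"fingers":-1}
    - {"x":0.4,"y":0,"z":0,"wx":0,"wy":0,"wz":0,"fingers":-1}
    - {"x":0.3,"y":-0.1,"z":0,"wx":0,"wy":0,"wz":0,"fingers":-1}
    - {"x":0.2,"y":0,"z":0,"wx":0,"wy":0,"wz":0,"fingers":-1}
    - {"x":0.15,"y":0,"z":0,"wx":0,"wy":0,"wz":0,"fingers":-1}
    - {"x":0,"y":0,"z":0,"wx":0,"wy":0,"wz":0,"fingers":-1}
    - {"x":0,"y":0,"z":0,"wx":0,"wy":0,"wz":0,"fingers":-1}

```text
t: 21.7
position: [0.5527, 0.1553, 0.1199]
tcp_rot: [-2.345, -2.088, 0.004]
force: [-6.5, -1.5, 0.8]
grip_width: 0.274
```

Call:
play_rows:
  rows:
    - {"x":-2.5,"y":0.2,"z":0,"wx":0,"wy":0,"wz":0,"fingers":-1}
    - {"x":-2.5,"y":0.3,"z":0,"wx":0,"wy":0,"wz":0,"fingers":-1}
    - {"x":-2.5,"y":0.3,"z":0,"wx":0,"wy":0,"wz":0,"fingers":-1}
    - {"x":-0.6,"y":-4.9,"z":0,"wx":0,"wy":0,"wz":0,"fingers":-1}
    - {"x":-0.6,"y":-4.9,"z":0,"wx":0,"wy":0,"wz":0,"fingers":-1}
    - {"x":-0.6,"y":-4.9,"z":0,"wx":0,"wy":0,"wz":0,"fingers":-1}
    - {"x":-0.5,"y":-4.9,"z":0,"wx":0,"wy":0,"wz":0,"fingers":-1}
    - {"x":0,"y":-5.5,"z":0,"wx":0,"wy":0,"wz":0,"fingers":-1}
    - {"x":0,"y":-5.5,"z":0,"wx":0,"wy":0,"wz":0,"fingers":-1}
    - {"x":0,"y":-5,"z":0,"wx":0,"wy":0,"wz":0,"fingers":-1}

```text
t: 22.95
position: [0.4562, -0.1941, 0.1206]
tcp_rot: [2.345, 2.09, 0.003]
force: [0.7, 1.4, -2.8]
grip_width: 0.271
```

Call:
play_rows:
  rows:
    - {"x":1,"y":-5,"z":0,"wx":0,"wy":0,"wz":0,"fingers":-1}
    - {"x":1,"y":-4,"z":0,"wx":0,"wy":0,"wz":0,"fingers":-1}
    - {"x":1,"y":-1,"z":0,"wx":0,"wy":0,"wz":0,"fingers":-1}
    - {"x":0,"y":0,"z":0,"wx":0,"wy":0,"wz":0,"fingers":-1}
    - {"x":0,"y":0,"z":0,"wx":0,"wy":0,"wz":0,"fingers":-1}
    - {"x":0,"y":0,"z":-1,"wx":0,"wy":0,"wz":0,"fingers":-1}
    - {"x":0,"y":0,"z":-1,"wx":0,"wy":0,"wz":0,"fingers":-1}
    - {"x":0,"y":0,"z":-0.8,"wx":0,"wy":0,"wz":0,"fingers":-1}
    - {"x":0,"y":0,"z":0,"wx":0,"wy":0,"wz":0,"fingers":-1}
    - {"x":0,"y":0,"z":0,"wx":0,"wy":0,"wz":0,"fingers":-1}

```text
t: 24.2
position: [0.4863, -0.2926, 0.0923]
tcp_rot: [2.346, 2.089, 0.0]
force: [0.4, -0.3, -2.5]
grip_width: 0.274
```

```bash
python3 - <<'E'
from h import *
t=grab('top','t5')['image'];s=grab('side','s5')['image']
st=r.get_state();print(st['position'],st['tcp_rot'],st['force'])
c,sn=np.cos(-.1157),np.sin(-.1157)
w=lambda x,y,z:np.array([.5566+(c*x-sn*y)/1e3,.0545+(sn*x+c*y)/1e3,z/1e3])
for n,b,y in(('t',"t5",95),('t',"t5",-95),('s',"s5",-105)):
    A=cv2.imread(f'pics/{n}0.png',0);B=cv2.imread(f'pics/{b}.png',0)
    p=proj(n+'0',w(0,y,100))[0]
    x0,y0=(p-[10,8]).round().astype(int) if n=='t' else (p-[8,8]).round().astype(int)
    T=A[y0:y0+16,x0:x0+(22 if n=='t' else 16)]
    T4=cv2.resize(T,None,fx=8,fy=8,interpolation=2);q=proj(n+'0',w(30,y,100))[0]-p
    X0,Y0=(np.array([x0,y0])+q-10).round().astype(int)
    S=cv2.resize(B[Y0:Y0+T.shape[0]+20,X0:X0+T.shape[1]+20],None,fx=8,fy=8,interpolation=2)
    _,m,_,l=cv2.minMaxLoc(cv2.matchTemplate(S,T4,cv2.TM_CCOEFF_NORMED))
    d=np.array([X0-x0,Y0-y0])+np.array(l)/8;J=(proj(n+'0',w(35,y,100))[0]-p)/35
    print(n,y,round(m,3),'fwd mm',d@J/(J@J))
p=proj('s5',[.487,-.3,.06])[0];print(p)
cv2.imwrite('pics/c5.png',s[130:420,100:500][:,:,::-1])
E
```

```text
[ 0.48635338 -0.29268889  0.09247454] [2.34555273e+00 2.08922070e+00 3.70094117e-04] [-0.53317371 -0.70785312 -3.25937491]
t 95 0.995 fwd mm 35.7615238013811
t -95 0.986 fwd mm 35.612608763731494
s -105 0.992 fwd mm 35.40123979454886
[267.50765326 367.31012319]
```

View pics/c5.png

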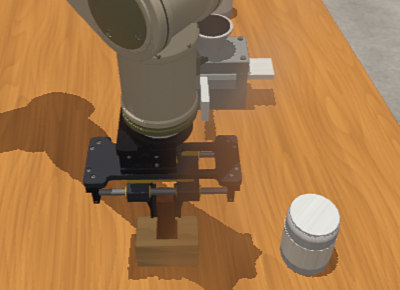

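Both lugs are at about 35.5 mm, and the mallet is upright over clear counter. I'll lower it the last centimetre.

Call:
play_rows:
  rows:
    - {"x":0,"y":0,"z":-0.4,"wx":0,"wy":0,"wz":0,"fingers":-1}
    - {"x":0,"y":0,"z":-0.3,"wx":0,"wy":0,"wz":0,"fingers":-1}
    - {"x":0,"y":0,"z":-0.1,"wx":0,"wy":0,"wz":0,"fingers":-1}
    - {"x":0,"y":0,"z":-0.1,"wx":0,"wy":0,"wz":0,"fingers":-1}
    - {"x":0,"y":0,"z":-0.05,"wx":0,"wy":0,"wz":0,"fingers":-1}
    - {"x":0,"y":0,"z":-0.05,"wx":0,"wy":0,"wz":0,"fingers":-1}
    - {"x":0,"y":0,"z":0,"wx":0,"wy":0,"wz":0,"fingers":-1}
    - {"x":0,"y":0,"z":0,"wx":0,"wy":0,"wz":0,"fingers":-1}
    - {"x":0,"y":0,"z":0,"wx":0,"wy":0,"wz":0,"fingers":-1}
    - {"x":0,"y":0,"z":0,"wx":0,"wy":0,"wz":0,"fingers":-1}

```text
t: 25.55
position: [0.4862, -0.2925, 0.0822]
tcp_rot: [2.346, 2.09, 0.0]
force: [-0.5, 0.2, -2.9]
grip_width: 0.274
```

Still carrying the mallet's weight (-2.9 N), so I'll ease down in half-millimetres.

Call:
play_rows:
  rows:
    - {"x":0,"y":0,"z":-0.05,"wx":0,"wy":0,"wz":0,"fingers":-1}
    - {"x":0,"y":0,"z":0,"wx":0,"wy":0,"wz":0,"fingers":-1}
    - {"x":0,"y":0,"z":-0.05,"wx":0,"wy":0,"wz":0,"fingers":-1}
    - {"x":0,"y":0,"z":0,"wx":0,"wy":0,"wz":0,"fingers":-1}
    - {"x":0,"y":0,"z":0,"wx":0,"wy":0,"wz":0,"fingers":-1}
    - {"x":0,"y":0,"z":0,"wx":0,"wy":0,"wz":0,"fingers":-1}
    - {"x":0,"y":0,"z":0,"wx":0,"wy":0,"wz":0,"fingers":-1}
    - {"x":0,"y":0,"z":0,"wx":0,"wy":0,"wz":0,"fingers":-1}
    - {"x":0,"y":0,"z":0,"wx":0,"wy":0,"wz":0,"fingers":-1}
    - {"x":0,"y":0,"z":0,"wx":0,"wy":0,"wz":0,"fingers":-1}

```text
t: 26.8
position: [0.4864, -0.2926, 0.082]
tcp_rot: [2.346, 2.09, 0.001]
force: [-2.8, 2.7, 10.1]
grip_width: 0.27
```

Contact with the counter (+10 N). Opening the gripper slowly, letting it settle, then lifting away.

Call:
play_rows:
  force: 10
  rows:
    - {"x":0,"y":0,"z":0.05,"wx":0,"wy":0,"wz":0,"fingers":-1}
    - {"x":0,"y":0,"z":0,"wx":0,"wy":0,"wz":0,"fingers":-0.3}
    - {"x":0,"y":0,"z":0,"wx":0,"wy":0,"wz":0,"fingers":0}
    - {"x":0,"y":0,"z":0,"wx":0,"wy":0,"wz":0,"fingers":0.5}
    - {"x":0,"y":0,"z":0,"wx":0,"wy":0,"wz":0,"fingers":1}
    - {"x":0,"y":0,"z":0,"wx":0,"wy":0,"wz":0,"fingers":1}
    - {"x":0,"y":0,"z":0,"wx":0,"wy":0,"wz":0,"fingers":1}
    - {"x":0,"y":0,"z":0,"wx":0,"wy":0,"wz":0,"fingers":1}
    - {"x":0,"y":0,"z":0,"wx":0,"wy":0,"wz":0,"fingers":1}
    - {"x":0,"y":0,"z":0,"wx":0,"wy":0,"wz":0,"fingers":1}

```text
t: 28.05
position: [0.4862, -0.2925, 0.0817]
tcp_rot: [2.346, 2.09, 0.0]
force: [0.3, -0.5, -1.0]
grip_width: 0.993
```

Call:
play_rows:
  rows:
    - {"x":0,"y":0,"z":1.5,"wx":0,"wy":0,"wz":0,"fingers":1}
    - {"x":0,"y":0,"z":3,"wx":0,"wy":0,"wz":0,"fingers":1}
    - {"x":0,"y":0,"z":3,"wx":0,"wy":0,"wz":0,"fingers":1}
    - {"x":0,"y":0,"z":3,"wx":0,"wy":0,"wz":0,"fingers":1}
    - {"x":0,"y":0,"z":3,"wx":0,"wy":0,"wz":0,"fingers":1}
    - {"x":0,"y":0,"z":3,"wx":0,"wy":0,"wz":0,"fingers":1}
    - {"x":0,"y":0,"z":1,"wx":0,"wy":0,"wz":0,"fingers":1}
    - {"x":0,"y":0,"z":0,"wx":0,"wy":0,"wz":0,"fingers":1}
    - {"x":0,"y":0,"z":0,"wx":0,"wy":0,"wz":0,"fingers":1}
    - {"x":0,"y":0,"z":0,"wx":0,"wy":0,"wz":0,"fingers":1}

```text
t: 29.3
position: [0.4858, -0.2923, 0.2558]
tcp_rot: [-2.345, -2.089, 0.001]
force: [0.7, 0.2, -0.2]
grip_width: 0.997
```

```bash
python3 - <<'E'
from h import *
s=grab('side','s6')['image']
cv2.imwrite('pics/c6.png',s[130:420,100:500][:,:,::-1]);print(r.get_state()['position'],r.get_state()['grip_width'])
E
```

```text
[ 0.48589569 -0.29232414  0.25595185] 1.0032432946658103
```

View pics/c6.png

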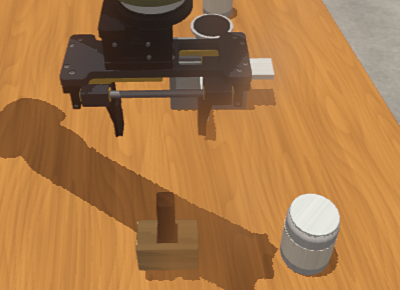

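The mallet stands upright on its head at crop (167,245), and the gripper is open and clear above it. Handing in.

```bash
python3 -c "
from h import *
print(r.close_job())"
```

```text
the job is handed in; nothing more can be done
None
```

The job is done and handed in at about 29 s of the 64 s allowed.

**Taps:** I tapped the lugs with the mallet in the order right, left, right, left, right, left. From the tool readings, one lug was never more than about 12 mm ahead of the other. Readings taken while the mallet was against a lug showed about 4 to 7 N.

**Slide:** after the fifth tap the left lug measured 33.1 mm, a little short, so I gave it one more light tap. My last check, before setting the mallet down, was by image shift from the first picture. The left lug had come about 35.8 mm forward and the right about 35.5 mm (35.4 mm from the side camera).

**Mallet:** I set it down on clear counter at about (0.486, -0.292) and let go. The last picture shows it standing upright on its head, with the open gripper about 11 cm above the handle.

**Filler:** I did not see the gripper come near it in any picture. I did not re-measure the lugs after letting go of the mallet, and the arm partly hides the filler in the last picture. Nothing had moved near it since the check.

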